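# Roll-test two mixer rollers and reject the one that rocks

## Task

Two small steel rollers from a tube mixer lie on the metal test plate on the riser; one of them is slightly out of round. Take the small rolling board by its handle and, pressing lightly through it, roll each roller in turn across the plate until it drops into the groove, feeling which one rocks the board up and down. Set the board down flat on the riser, put the roller that rocks into the white tray, and leave the true one lying in the groove and everything else in its place.

Things in the scene. Friction and masses are not known exactly. Their poses are not given: they have to be found in the camera images.
- riser: White bench riser on four steel legs, fixed, 210 (x) x 195 (y) mm; its top face, on which everything of the task stands, is 260 mm over the bench. Origin at bench height, 22 mm to the +y side of the middle of the top; x points away from the robot, z up
- plate: Flat aluminium test plate, fixed, 115 (x) x 100 (y) mm, top face 14 mm over the riser; origin at the centre of its underside, z up. A groove 12 mm wide, 5 mm deep runs along all its x at y = +20 mm. The rollers start on the flat, lying along plate x, one centred in each half (x = -27 and +27 mm), 26 to 32 mm from the groove's centre line on its -y side; so roll them toward plate +y
- groove (a point): Middle of the plate's groove: on its centre line, at the height of the plate's top face; axes as the plate's
- roller_1: Steel roller, 40 mm long, 16 mm high as it lies, axle stubs 6 x 3 mm at the ends, under 0.11 kg. Origin mid-axis, x along it; y, z turn as it rolls. Either round, or out of round: 16 mm one way, 18.2 mm the other, starting 16 mm high; then a flat thing on it rises 2.2 mm and sinks again per half turn (27 mm of roller travel), highest at a quarter turn. In the groove it sinks 3 mm
- roller_2: The other steel roller, described as roller_1; exactly one of the two is out of round, and either may lie in either half of the plate.
- board: Loose rolling board, 0.12 kg: grey flat slab 36 (x) x 60 (y) x 8 mm with a wooden handle block in the middle, 32 mm along x, 20 mm thick along y, from 8 to 44 mm above the underside. Origin at the centre of the underside, z up. Starts flat on the riser beyond the plate, beside the tray. Held flat on a roller and moved level, it rolls the roller half as far as it moves itself
- tray: White open reject tray fixed on the riser beyond the plate, outside 62 (its x) x 76 (its y) x 18 mm, walls and floor 3 mm thick; origin at the centre of its underside, z up
- sample_cup: Small clear empty sample cup standing by at the edge of the riser, 29 mm across, 49 mm high; origin at the centre of its underside
Not all that is in view belongs to the job. What is shaped like the roller_2 but green is not meant.

How it is judged (in metres and radians):
On the way, in this order (a step that is already met when the one before it is completed fails the run):
1. one roller has been rolled at least 12 mm and is under the pressing board (over 1 N) (((contact force between board and roller_1 above 1 N and distance of roller_1 from where it was at the start of the episode above 0.012 m) or (contact force between board and roller_2 above 1 N and distance of roller_2 from where it was at the start of the episode above 0.012 m))), for 0.1 s.
2. the other roller too has been rolled at least 12 mm under the pressing board (over 1 N) (((contact force between board and roller_1 above 1 N and distance of each of roller_1, roller_2 from where it was at the start of the episode above 0.012 m) or (contact force between board and roller_2 above 1 N and distance of each of roller_2, roller_1 from where it was at the start of the episode above 0.012 m))), for 0.1 s.
At the end, for the whole second after the job is handed in: The out-of-round roller lies on the tray floor (its axis below 16 mm over the tray's underside), the true roller lies sunk in the groove (within 4 mm of its centre line, parallel within 0.1 rad), and the board stands flat on the riser (within 2.5 mm, 0.1 rad), all at rest (x of roller_2 in the frame of tray between -0.028 and 0.028 m and y of roller_2 in the frame of tray between -0.035 and 0.035 m and z of roller_2 in the frame of tray below 0.016 m and linear speed of each of roller_2, roller_1 below 0.05 m/s and y of roller_1 in the frame of groove between -0.004 and 0.004 m and x of roller_1 in the frame of groove between -0.05 and 0.05 m and z of roller_1 in the frame of groove below 0.0068 m and angle between the x axis of roller_1 and the x axis of plate, either way round below 0.1 rad and z of board in the frame of riser between 0.255 and 0.2625 m and angle between board's own z axis and vertical below 0.1 rad and linear speed of board below 0.02 m/s); the robot touches nothing.
It fails at once if a roller is pressed by the board with more than 25 N (contact force between board and roller_1 above 25 N or contact force between board and roller_2 above 25 N).
It fails at once if the sample cup is pushed more than 30 mm (distance of sample_cup from where it was at the start of the episode above 0.03 m).
It also fails if it takes over 69 s, if anything falls off the work surface, if the arm or the gripper's body presses on something with over 40 N, if the wrist force passes 120 N, or if a joint passes its speed limit or range.

## Robot

A 6-joint arm with a two-finger parallel gripper is mounted at the origin on the work surface; the furniture and walls round the work are solid. World frame = base frame: x ahead of the robot, y to its left, z up, the work surface at z = 0. Lengths are in m, angles in degrees, forces in N, time in s.
With the tool pointing down it reaches from about 0.4 to 0.825 m from the base axis. Payload 7 kg.
Tool frame: the origin (TCP) lies between the finger pads; the fingertips stand 17 mm ahead of it and the grasp point (between the pads) lies 2 mm behind it; x points along the fingers, y is the direction in which the jaws open and shut, and the axes are right-handed (so a half turn about x gives the same grasp; the last joint's range is limited). The gripper opens to 88 mm and grips with 3 to 60 N. Pads are 19 mm wide; open, the fingers measure 130 mm over their backs; the gripper's body (78 mm by 193 mm) begins 47 mm behind the grasp point.
Start: joints at [92.939, 20.546, 0.682, 0, -70.136, -16.507], TCP at [0.158, 0.656, 0.244] pointing down, gripper open.
Joint ranges: [-176.03, 176.03], [-82.01, 121.73], [-58.28, 71.71], [-173.87, 95.51], [-174.79, -0.11], [-173.66, 173.66]. Speed limits (degrees/s): [136.94, 136.94, 172.46, 180, 180, 180].

## Interface

Orientations are given as [roll, pitch, yaw] about the fixed x, y, z axes, in that order (R = Rz(yaw) Ry(pitch) Rx(roll)).
In Python, from plant import r gives the robot as it stands.
- The arm moves only by the shell command python3 -m jog 'ROWS' [FORCE]. ROWS is a JSON object of lists of equal length, an entry for each row: "fingers": the opening, from 0 (shut) to 1 (fully open); "dp": the shift along the tool's x, y, z in mm, a list of three; "twist": the turn about the tool's x in degrees. In form: {"fingers": [fingers, ...], "dp": [[dx, dy, dz], ...], "twist": [twist, ...]}. A call has exactly 5 rows; each row is the pose to reach, as a shift and turn from the pose measured when the call began, along the tool's axes at that moment; what a row does not reach only later rows make up. A row lasts 1/10 s, in which the tool goes at most 50 mm and 8.59 degrees, less where a joint would pass 70% of its speed; a pose out of reach is approached as far as the arm can. A call with a gripper value outside its range is refused whole. The fingers move at their own pace and stop on an object; FORCE is the grip in N (left out, the last holds). Time passes only in rows, so rows that repeat a pose let the fingers close, or fill a call up. It gives the time, the measured TCP pose, the force and the opening at its end, in the units of the state.
- r.get_state(): the state, without advancing time (a new reading comes with each control period).
- r.capture(name): name is "scene" or "top" or "wrist"; returns a dict with "frame" (400x640x3 uint8, red, green, blue), "intrinsics" (3x3 intrinsics, pixels), "D" ([k1, k2, p1, p2, k3] as OpenCV has them; the pictures are not rectified), "pose" (4x4, takes a point from camera to world coordinates). Camera axes: x right, y down, z forward; pixel columns grow to the right and rows downward; lengths in m; the calibration is good to about 2 mm. A picture is of the moment at which its call begins. There is no depth.
- r.close_job(): hands the job in, once; it reports no verdict.
The state is a dict: "time_s": time; "joints": joint angles; "qd": joint speeds; "joint_torque": joint torques, N m; "tcp_pos": TCP position; "eef_rot": TCP orientation; "contact_force": force on the tool from outside, world axes, zero at the start; "moment": the same for the moment, N m; "gripper_width": finger opening in m.
Only numpy, scipy, OpenCV 4.12 (cv2) and the standard library are available. Lean on these libraries where they do the work, as an engineer would, in place of code of your own. Each camera call takes 0.05 s, during which the arm holds its last target. There are 200 camera calls.

## Working session

There is one attempt and no reset: what is moved stays moved. The work goes in short steps, Python scripts to look and compute and a shell command to move; the robot and the scene stay as the last step left them, time stands still between calls to the robot, and variables do not carry over. Pictures are saved under pics/ and viewed, on a budget of 10 in all, crops included, one or two more only if the job needs it, and the job is handed in when it is done.

```bash
mkdir -p pics; ls
python3 - <<'E'
from plant import r
import cv2,json,numpy as np
s=r.get_state();print({k:np.round(v,3).tolist() for k,v in s.items()})
ims=[]
for n in("scene","top","wrist"):
    c=r.capture(n);cv2.imwrite(f"pics/{n}0.png",c["frame"][:,:,::-1]);print(n,np.round(c["intrinsics"],1).tolist(),c["D"],np.round(c["pose"],3).tolist())
    np.savez(f"pics/{n}0.npz",**{k:np.array(v) for k,v in c.items()})
E
```

```text
pics
{'time_s': 0.0, 'joints': [92.938, 20.592, 0.634, -0.02, -70.136, -16.508], 'qd': [-0.113, -0.033, 0.051, -0.019, -0.049, 0.116], 'joint_torque': [0.001, -58.272, 29.306, 6.997, 0.007, -0.0], 'tcp_pos': [0.158, 0.656, 0.243], 'eef_rot': [95.105, 89.904, -98.472], 'contact_force': [0.055, -0.569, 0.479], 'moment': [-0.043, -0.012, -0.041], 'gripper_width': 0.088}
scene [[419.9, 0.0, 320.7], [0.0, 419.9, 200.1], [0.0, 0.0, 1.0]] [-0.01045264  0.          0.          0.          0.        ] [[0.722, -0.416, 0.553, -0.017], [-0.692, -0.426, 0.582, -0.16], [-0.006, -0.803, -0.596, 0.702], [0.0, 0.0, 0.0, 1.0]]
top [[477.5, 0.0, 322.0], [0.0, 477.5, 200.5], [0.0, 0.0, 1.0]] [-0.07939668  0.          0.          0.          0.        ] [[-0.029, -0.992, 0.126, 0.302], [-1.0, 0.03, 0.008, 0.326], [-0.012, -0.126, -0.992, 1.251], [0.0, 0.0, 0.0, 1.0]]
wrist [[330.5, 0.0, 322.0], [0.0, 330.5, 198.9], [0.0, 0.0, 1.0]] [-0.03384751  0.          0.          0.          0.        ] [[-0.235, -0.93, -0.283, 0.236], [-0.972, 0.225, 0.067, 0.637], [0.001, 0.291, -0.957, 0.385], [0.0, 0.0, 0.0, 1.0]]
```

View pics/top0.png

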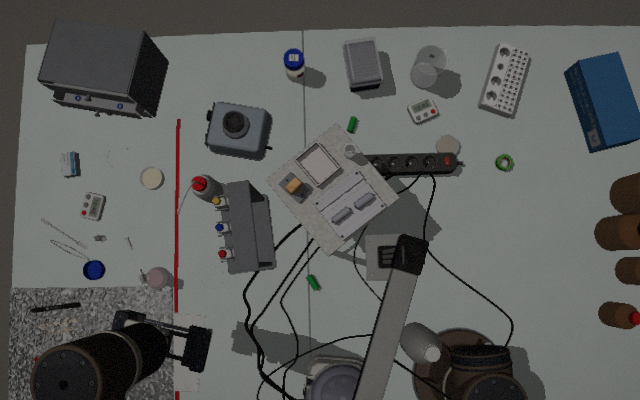

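View pics/scene0.png

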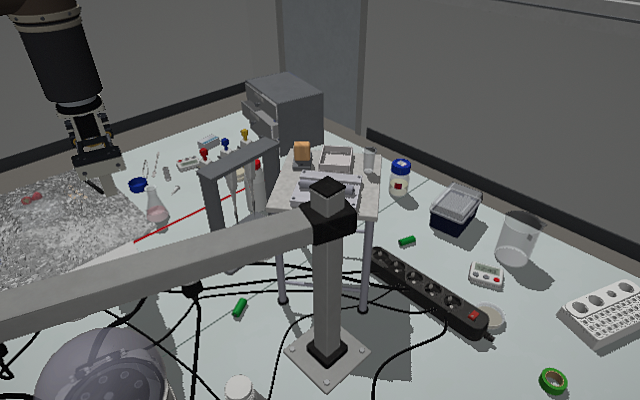

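Top shows the riser as a diamond centred at ~(333,188), with the board at (294,185), tray at (320,163), rollers at (342,215) and (365,200) and cup at (352,150). A post and beam run near (405,250). I'll enlarge the riser and ray-cast the main pixels.

```bash
cat > h.py <<'E'
import numpy as np,cv2
def load(n):
    d=np.load(f"pics/{n}.npz");return d
def cast(c,uv,z):
    uv=np.array(uv,float).reshape(-1,1,2)
    n=cv2.undistortPoints(uv,c["intrinsics"],c["D"]).reshape(-1,2)
    d=np.c_[n,np.ones(len(n))]@c["pose"][:3,:3].T
    o=c["pose"][:3,3];return o+d*((z-o[2])/d[:,2])[:,None]
def proj(c,P):
    T=np.linalg.inv(c["pose"]);rv=cv2.Rodrigues(T[:3,:3])[0]
    return cv2.projectPoints(np.array(P,float).reshape(-1,3),rv,T[:3,3],c["intrinsics"],c["D"])[0].reshape(-1,2)
def snap(name,out):
    from plant import r
    c=r.capture(name);np.savez(f"pics/{out}.npz",**{k:np.array(v) for k,v in c.items()});return load(out)
E
python3 - <<'E'
from h import *
c=load("top0");f=c["frame"][:,:,::-1]
cv2.imwrite("pics/c1.png",cv2.resize(f[115:275,250:450],None,fx=4,fy=3.75*4/3.75,interpolation=cv2.INTER_CUBIC)[:600])
for uv,z in[((333,188),.26),((343,215),.284),((365,200),.284),((294,185),.3),((320,163),.27),((408,240),.45),((425,257),0)]:print(uv,z,cast(c,uv,z).round(3))
E
```

```text
(333, 188) 0.26 [[0.454 0.311 0.26 ]]
(343, 215) 0.284 [[0.394 0.293 0.284]]
(365, 200) 0.284 [[0.424 0.247 0.284]]
(294, 185) 0.3 [[0.456 0.39  0.3  ]]
(320, 163) 0.27 [[0.506 0.337 0.27 ]]
(408, 240) 0.45 [[0.333 0.191 0.45 ]]
(425, 257) 0 [[0.305 0.073 0.   ]]
```

View pics/c1.png

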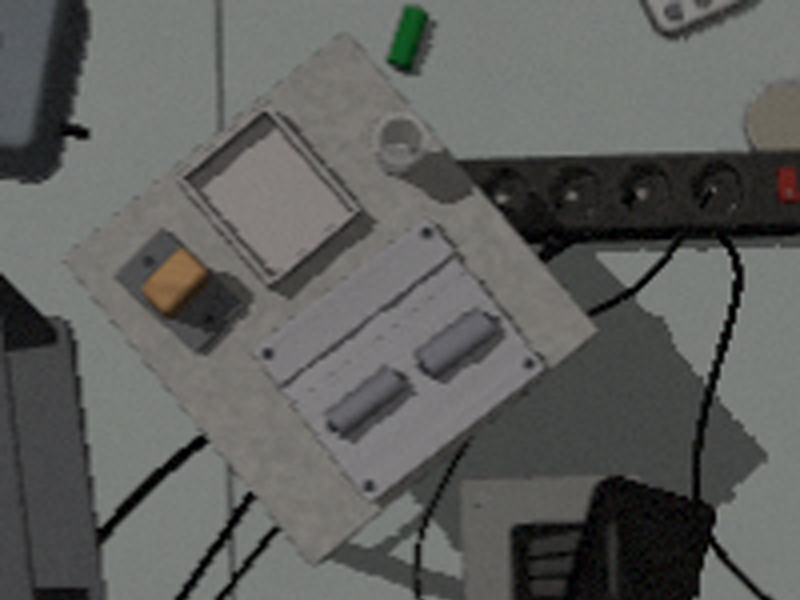

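```bash
cat > g.py <<'E'
from h import *
c=load("top0")
P=lambda L,z:cast(c,[(250+u/4-.375,115+v/4-.375) for u,v in L],z)
def rep(n,L,z):
    p=P(L,z)[:,:2];e=np.roll(p,-1,0)-p
    print(n,"c",p.mean(0).round(4),"len",(np.linalg.norm(e,axis=1)*1e3).round(1),"ang",np.degrees(np.arctan2(e[:,1],e[:,0])).round(1))
rep("riser",[(345,33),(65,262),(318,565),(597,325)],.26)
rep("plate",[(428,222),(252,355),(370,503),(545,368)],.274)
rep("screws",[(427,232),(268,352),(370,486),(529,363)],.274)
rep("tray",[(268,110),(182,180),(272,285),(360,210)],.278)
rep("handle",[(178,248),(142,290),(172,313),(207,270)],.304)
rep("roller A ends",[(332,425),(405,380)],.282)
rep("roller B ends",[(422,365),(497,322)],.282)
rep("cup",[(403,140)],.3)
s=load("scene0")
# post: two-ray triangulation of top cap; base from scene
def ray(c,uv):
    a=cast(c,[uv],0)[0];o=c["pose"][:3,3];return o,(a-o)/np.linalg.norm(a-o)
for a,b in[((328,182),(407,246))]:
    o1,d1=ray(s,a);o2,d2=ray(c,b)
    t=np.linalg.lstsq(np.c_[d1,-d2],o2-o1,rcond=None)[0];print("post top",o1+d1*t[0],o2+d2*t[1])
print("base",cast(s,[(327,352),(292,350),(368,348),(325,398)],0).round(3))
E
python3 g.py
```

```text
riser c [0.4539 0.3123] len [193.1 207.1 192.3 205.4] ang [ 128.3 -141.7  -51.2   38.1]
plate c [0.4155 0.2787] len [114.7  97.2 113.9  96.9] ang [ 125.6 -143.2  -54.2   36.2]
screws c [0.4174 0.2787] len [103.6  86.5 103.6  86. ] ang [ 125.6 -144.6  -54.1   35.5]
tray c [0.5034 0.3423] len [58.1 72.5 60.1 71.6] ang [ 128.1 -141.4  -50.9   40.2]
handle c [0.4565 0.3911] len [27.9 19.2 27.9 18.5] ang [ 138.3 -129.3  -40.3   50.9]
roller A ends c [0.394  0.2953] len [43.8 43.8] ang [-60. 120.]
roller B ends c [0.4228 0.2477] len [44.5 44.5] ang [-61.9 118.1]
cup c [0.5258 0.2737] len [0.] ang [0.]
post top [0.32273828 0.18283808 0.37513627] [0.32500954 0.18094309 0.37551077]
base [[0.31  0.171 0.   ]
 [0.265 0.22  0.   ]
 [0.372 0.123 0.   ]
 [0.245 0.109 0.   ]]
```

Run:
```python
from h import *
c=load("scene0");f=c["frame"][:,:,::-1]
cv2.imwrite("pics/c2.png",cv2.resize(f[125:275,230:400],None,fx=4,fy=4,interpolation=cv2.INTER_CUBIC))
```

```text
(no output)
```

View pics/c2.png

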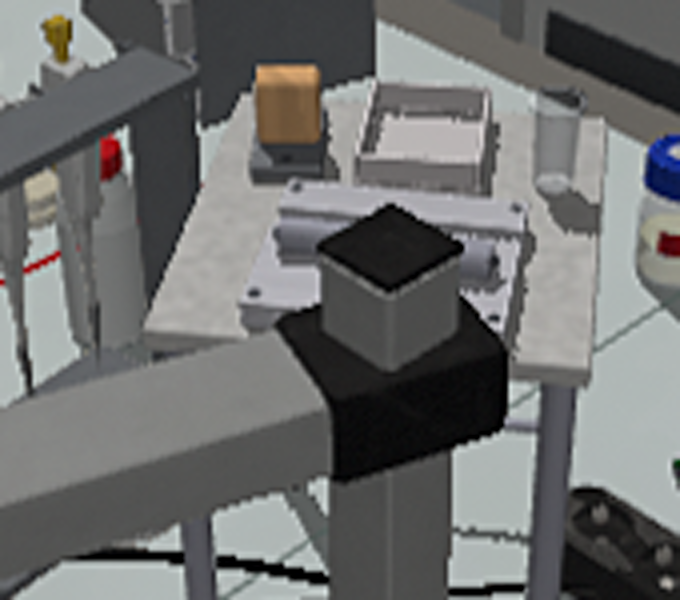

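The scene crop shows the post cap at (327,187), close in front of roller B, so gripper clearance there matters. First I go up and over the riser for a wrist view.

```bash
cat >> h.py <<'E'
from scipy.spatial.transform import Rotation as Ro
def go(xyz,yaw=None,st=None):
    "dp (mm, tool axes) and twist taking TCP to xyz with jaw axis at world yaw (mod 180)"
    from plant import r
    s=st or r.get_state();R=Ro.from_euler("xyz",s["eef_rot"],degrees=True).as_matrix()
    dp=R.T@(np.array(xyz)-s["tcp_pos"])*1e3
    y=np.degrees(np.arctan2(R[1,1],R[0,1]));tw=None
    if yaw is not None: tw=(-(yaw-y)+90)%180-90
    print("t",round(s["time_s"],2),"tcp",np.round(s["tcp_pos"],4),"jawyaw",round(y,1),"toolx",R[:,0].round(3),"-> dp",dp.round(1),"twist",tw,"j6",round(s["joints"][5],1))
E
python3 - <<'E'
from h import *
go([.158,.656,.46]);go([.40,.40,.46],49)
E
```

```text
t 0.15 tcp [0.1583 0.6558 0.2429] jawyaw -103.6 toolx [-0.    -0.001 -1.   ] -> dp [-2.171e+02  2.000e-01  3.000e-01] twist None j6 -16.5
t 0.15 tcp [0.1583 0.6558 0.2429] jawyaw -103.6 toolx [-0.    -0.001 -1.   ] -> dp [-216.9  192.2 -295. ] twist 27.42451056890644 j6 -16.5
```

```bash
python3 -m jog '{"fingers":[1,1,1,1,1],"dp":[[-50,0,0],[-100,0,0],[-150,0,0],[-190,10,-15],[-217,40,-50]],"twist":[0,0,0,4,8]}' 10; python3 -m jog '{"fingers":[1,1,1,1,1],"dp":[[0,25,-40],[0,50,-80],[0,80,-125],[0,105,-165],[0,140,-210]],"twist":[4,8,12,16,19]}';python3 -m jog '{"fingers":[1,1,1,1,1],"dp":[[0,5,-15],[0,10,-25],[0,10,-25],[0,10,-25],[0,10,-25]],"twist":[0,0,0,0,0]}'
python3 - <<'E'
from h import *
go([.4565,.3911,.34],49)
c=snap("wrist","w1");cv2.imwrite("pics/w1.png",c["frame"][:,:,::-1])
E
```

```text
time_s: 0.65
tcp_pos: [0.1951, 0.6093, 0.4598]
eef_rot: [-161.8, 90.0, -3.4]
contact_force: [0.5, 0.4, 0.4]
gripper_width: 0.0875
time_s: 1.15
tcp_pos: [0.3354, 0.4071, 0.4595]
eef_rot: [120.4, 90.0, -100.3]
contact_force: [0.7, -0.1, 0.0]
gripper_width: 0.0875
time_s: 1.65
tcp_pos: [0.3473, 0.3843, 0.459]
eef_rot: [102.4, 89.9, -118.3]
contact_force: [-0.2, 0.3, -0.5]
gripper_width: 0.0874
t 1.65 tcp [0.3473 0.3843 0.459 ] jawyaw -130.7 toolx [-0.001 -0.001 -1.   ] -> dp [118.9 -76.5 -78.4] twist 0.33276187039612637 j6 -20.3
```

View pics/w1.png

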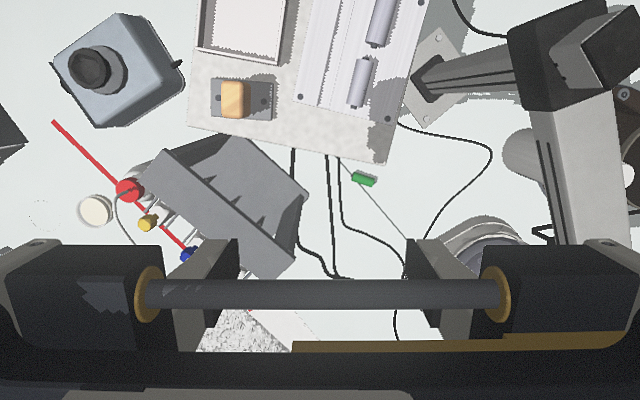

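Wrist view: board handle at ~(232,98), slab (212-272, 80-119), rollers at (382,20) and (361,82), post clamp at ~(560,55). Measuring the board from this view.

Run:
```python
from h import *
c=load("w1");f=c["frame"]
hsv=cv2.cvtColor(f,cv2.COLOR_RGB2HSV);m=cv2.inRange(hsv,(8,70,90),(25,255,255));m[200:]=0
k=max(cv2.findContours(m,0,1)[0],key=cv2.contourArea);print(cv2.boundingRect(k),cv2.minAreaRect(k))
p=proj(c,[[.4565,.3911,.304],[.4565,.3911,.268],[.394,.2953,.282],[.4228,.2477,.282],[.324,.182,.375]]);print("reproj",p.round(1).tolist())
def rep(n,L,z):
    p=cast(c,L,z)[:,:2];e=np.roll(p,-1,0)-p
    print(n,p.mean(0).round(4),(np.linalg.norm(e,axis=1)*1e3).round(1),np.degrees(np.arctan2(e[:,1],e[:,0])).round(1))
rep("slab",[(211,80),(272,79),(273,119),(211,120)],.268)
v=f[40:130,195:290,::-1];w=f[0:110,340:410,::-1];w=np.vstack([w,np.zeros((0,70,3),np.uint8)])
a=cv2.resize(v,None,fx=5,fy=5,interpolation=cv2.INTER_CUBIC);b=cv2.resize(w,(286,450),interpolation=cv2.INTER_CUBIC)
cv2.imwrite("pics/w1c.png",np.hstack([a,b]))
```

```text
(221, 80, 29, 39) ((235.0, 99.0), (28.0, 38.0), 0.0)
reproj [[234.1, 100.4], [243.5, 100.2], [362.8, 83.1], [384.5, 19.9], [584.5, 45.5]]
slab [0.458  0.3922] [58.5 37.3 61.4 37.6] [-130.1  138.5   50.   -45.9]
```

View pics/w1c.png

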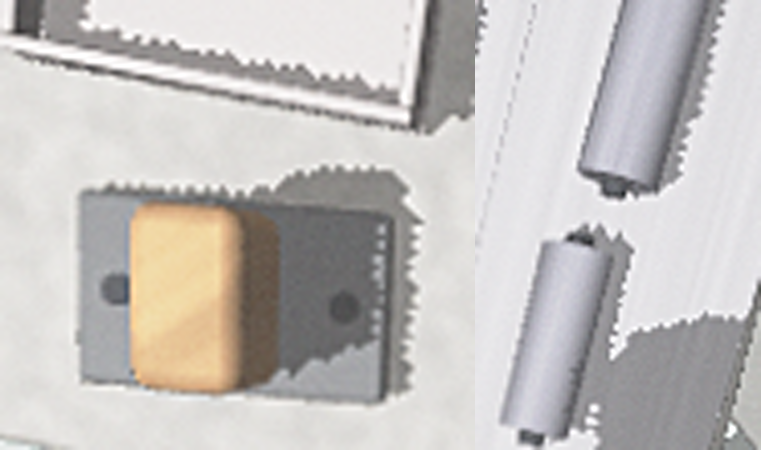

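Run:
```python
from h import *
c=load("w1")
def rep(n,L,z):
    p=cast(c,L,z)[:,:2];e=np.roll(p,-1,0)-p
    print(n,p.mean(0).round(4),(np.linalg.norm(e,axis=1)*1e3).round(1),np.degrees(np.arctan2(e[:,1],e[:,0])).round(1))
rep("slab",[(210.6,78.4),(273.4,82.6),(272,120.4),(211,116.4)],.268)
rep("holes",[(218,98),(264,101.6)],.268)
rep("handle",[(221.5,81.5),(243,81.5),(243,118),(222,117.5)],.304)
go([.4573,.3918,.42],48)
```

```text
slab [0.458  0.3921] [60.1 35.5 60.1 35.5] [-134.6  134.8   45.4  -45.2]
holes [0.4584 0.3927] [44.7 44.7] [-135.3   44.7]
handle [0.4578 0.3919] [18.4 30.5 18.5 30.1] [-131.   135.6   47.8  -44.5]
t 1.7 tcp [0.3473 0.3843 0.459 ] jawyaw -130.7 toolx [-0.001 -0.001 -1.   ] -> dp [ 38.9 -77.5 -78.5] twist 1.3380351384465712 j6 -20.3
```

Run:
```python
from h import *
w=load("w1");s=load("scene0");t=load("top0")
def ray(c,uv):
    a=cast(c,[uv],0)[0];o=c["pose"][:3,3];return o,(a-o)/np.linalg.norm(a-o)
def tri(*L):
    A=np.zeros((3,3));b=np.zeros(3)
    for c,uv in L:
        o,d=ray(c,uv);M=np.eye(3)-np.outer(d,d);A+=M;b+=M@o
    p=np.linalg.solve(A,b);return p.round(3),[np.linalg.norm((np.eye(3)-np.outer(d,d))@(p-o)).round(4) for o,d in[ray(c,uv) for c,uv in L]]
for uv in[(163,150),(238,133),(308,195)]:
    print(uv,"s",tri((w,uv),(s,(279,142))),"s2",tri((w,uv),(s,(267,137))), "t",tri((w,uv),(t,(247,180))),tri((w,uv),(t,(229,182))),tri((w,uv),(t,(265,180))))
# post cap: scene corners L(317,61->),R etc
cap=[(320/4+230,245/4+125),(390/4+230,203/4+125),(463/4+230,245/4+125),(392/4+230,292/4+125)]
for z in(.35,.365,.38,.395):
    p=cast(s,cap,z);print(z,p.mean(0).round(3),np.linalg.norm(np.roll(p,-1,0)-p,axis=1).round(3),"top px",proj(t,p).round(0).tolist(),"wr",proj(w,p).round(0).tolist())
```

```text
(163, 150) s (array([0.478, 0.492, 0.258]), [np.float64(0.0), np.float64(0.0)]) s2 (array([0.465, 0.494, 0.273]), [np.float64(0.0133), np.float64(0.0133)]) t (array([0.478, 0.492, 0.257]), [np.float64(0.0003), np.float64(0.0003)]) (array([0.504, 0.561, 0.11 ]), [np.float64(0.004), np.float64(0.004)]) (array([0.455, 0.44 , 0.371]), [np.float64(0.0006), np.float64(0.0006)])
(238, 133) s (array([0.428, 0.413, 0.307]), [np.float64(0.0082), np.float64(0.0082)]) s2 (array([0.418, 0.417, 0.32 ]), [np.float64(0.0198), np.float64(0.0198)]) t (array([0.482, 0.495, 0.074]), [np.float64(0.0381), np.float64(0.0381)]) (array([0.488, 0.533, 0.01 ]), [np.float64(0.055), np.float64(0.055)]) (array([0.462, 0.445, 0.218]), [np.float64(0.0245), np.float64(0.0245)])
(308, 195) s (array([0.371, 0.377, 0.348]), [np.float64(0.0162), np.float64(0.0162)]) s2 (array([0.364, 0.384, 0.355]), [np.float64(0.005), np.float64(0.005)]) t (array([0.41 , 0.387, 0.585]), [np.float64(0.0502), np.float64(0.0502)]) (array([0.409, 0.396, 0.604]), [np.float64(0.0623), np.float64(0.0623)]) (array([0.411, 0.377, 0.572]), [np.float64(0.0378), np.float64(0.0378)])
0.35 [0.341 0.201 0.35 ] [0.038 0.039 0.039 0.039] top px [[384.0, 249.0], [382.0, 228.0], [403.0, 228.0], [405.0, 249.0]] wr [[516.0, 88.0], [485.0, 47.0], [532.0, 9.0], [563.0, 53.0]]
0.365 [0.325 0.186 0.365] [0.037 0.037 0.038 0.038] top px [[394.0, 256.0], [392.0, 236.0], [412.0, 236.0], [415.0, 256.0]] wr [[558.0, 89.0], [529.0, 47.0], [577.0, 9.0], [606.0, 53.0]]
0.38 [0.31 0.17 0.38] [0.035 0.036 0.036 0.036] top px [[405.0, 264.0], [403.0, 244.0], [422.0, 244.0], [424.0, 264.0]] wr [[605.0, 89.0], [577.0, 47.0], [626.0, 9.0], [654.0, 54.0]]
0.395 [0.295 0.155 0.395] [0.033 0.034 0.034 0.034] top px [[415.0, 272.0], [414.0, 253.0], [432.0, 252.0], [435.0, 272.0]] wr [[657.0, 90.0], [632.0, 47.0], [681.0, 9.0], [707.0, 55.0]]
```

Run:
```python
from h import *
w=load("w1")["frame"];t=load("top0")["frame"]
a=cv2.resize(w[0:120,500:640,::-1],None,fx=3,fy=3);b=cv2.resize(t[225:285,385:440,::-1],(330,360),interpolation=cv2.INTER_CUBIC)
cv2.imwrite("pics/post.png",cv2.convertScaleAbs(np.hstack([a,b]),alpha=1.8,beta=20))
```

```text
(no output)
```

View pics/post.png

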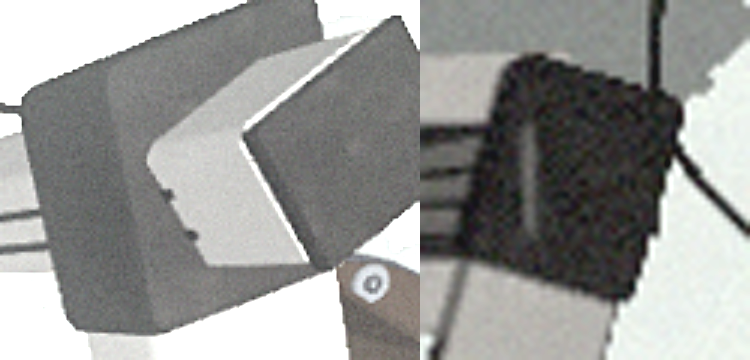

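The post cap is at (0.309, 0.169, 0.381), which clears the rolling strokes, and the rack top at 0.258 is low enough. The board is at (0.458, 0.392) with its y axis at 45°. Next is the grasp.

```bash
python3 -m jog '{"fingers":[0.6,0.6,0.6,0.6,0.6],"dp":[[0,-30,-30],[0,-60,-60],[20,-78,-79],[60,-78,-79],[90,-78,-79]],"twist":[2,4.3,4.3,4.3,4.3]}'
python3 - <<'E'
from h import *
go([.458,.392,.296],45)
c=snap("wrist","w2");f=c["frame"]
hsv=cv2.cvtColor(f,cv2.COLOR_RGB2HSV);m=cv2.inRange(hsv,(8,70,90),(25,255,255))
cv2.imwrite("pics/w2.png",f[:,:,::-1])
print(proj(c,[[.458,.392,.304],[.458,.392,.268]]))
E
```

```text
time_s: 2.2
tcp_pos: [0.4581, 0.3924, 0.3655]
eef_rot: [96.3, 89.8, -128.7]
contact_force: [0.1, -0.4, -0.3]
gripper_width: 0.0551
t 2.2 tcp [0.4581 0.3924 0.3655] jawyaw -135.0 toolx [-0.003 -0.003 -1.   ] -> dp [69.5  0.1 -0.2] twist 0.0192562911569496 j6 -14.1
[[322.89713856 224.34841859]
 [322.59647118 207.1517588 ]]
```

View pics/w2.png

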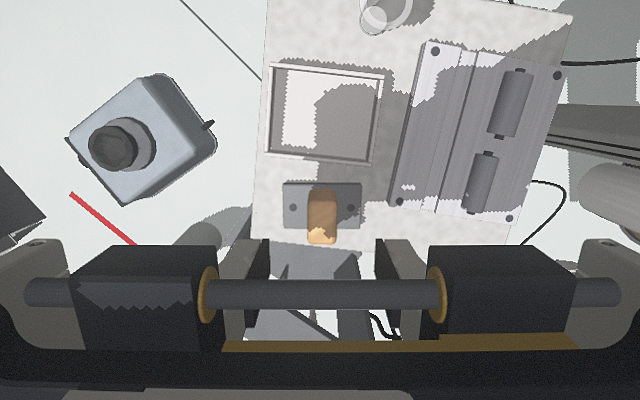

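The view is well aligned, with the handle at (322,216) between the fingers. The plate screws and rollers are also clear here. I descend, grip and measure the plate.

```bash
python3 -m jog '{"fingers":[0.6,0.6,0.6,0.6,0.6],"dp":[[25,0,0],[50,0,0],[69,0,0],[69,0,0],[69,0,0]],"twist":[0,0,0,0,0]}'; python3 -m jog '{"fingers":[0.15,0.15,0.15,0.15,0.15],"dp":[[0,0,0],[0,0,0],[0,0,0],[0,0,0],[0,0,0]],"twist":[0,0,0,0,0]}' 15;python3 -m jog '{"fingers":[0.1,0.1,0.1,0.1,0.1],"dp":[[0,0,0],[0,0,0],[-10,0,0],[-30,0,0],[-50,0,0]],"twist":[0,0,0,0,0]}'
python3 - <<'E'
from h import *
c=load("w2")
p=cast(c,[(435,50),(557,74),(398,187),(509,218)],.274)[:,:2]  # -> groove side / -y side
print(p.round(4).tolist(),"c",p.mean(0).round(4))
q=cast(c,[(435,50),(557,74),(509,218),(398,187)],.274)[:,:2];e=np.roll(q,-1,0)-q
print((np.linalg.norm(e,axis=1)*1e3).round(1),np.degrees(np.arctan2(e[:,1],e[:,0])).round(1))
ctr=(p.mean(0)+[.4170,.2787])/2
a=np.radians(-54.4);X=np.array([np.cos(a),np.sin(a)]);Y=np.array([-X[1],X[0]])
for uv in[(510,103),(480,182)]:
    w=cast(c,[uv],.285)[0,:2];print("roller",w.round(4),"plate",((w-ctr)@X).round(4),((w-ctr)@Y).round(4))
l=cast(c,[(438,212),(481,57)],.274)[:,:2];print("groove?",[(round((v-ctr)@X,4),round((v-ctr)@Y,4)) for v in l])
go([0,0,0],35.6)
E
```

```text
time_s: 2.75
tcp_pos: [0.4558, 0.3917, 0.2925]
eef_rot: [93.2, 89.4, -131.7]
contact_force: [0.6, 0.1, 1.2]
gripper_width: 0.0526
time_s: 3.25
tcp_pos: [0.4561, 0.3919, 0.293]
eef_rot: [93.3, 89.4, -131.6]
contact_force: [-1.1, 0.9, 1.9]
gripper_width: 0.0199
time_s: 3.75
tcp_pos: [0.4563, 0.392, 0.3438]
eef_rot: [94.8, 89.4, -130.1]
contact_force: [-0.2, 0.0, -1.6]
gripper_width: 0.0199
[[0.4841, 0.2618], [0.4142, 0.2113], [0.4313, 0.3406], [0.3527, 0.2965]] c [0.4206 0.2775]
[ 86.2 105.   90.2  94.9] [-144.2  125.8   29.3  -56.2]
roller [0.4259 0.2504] plate 0.0267 -0.0104
roller [0.3972 0.2972] plate -0.0281 -0.0064
groove? [(np.float64(-0.0575), np.float64(0.0123)), (np.float64(0.0525), np.float64(0.0122))]
t 3.75 tcp [0.4563 0.392  0.3438] jawyaw -134.9 toolx [-0.007 -0.008 -1.   ] -> dp [350.1 596.   46.7] twist 9.489410745984543 j6 -14.1
```

The board is gripped, with its underside 33 mm below the TCP. Rolling roller A (plate x = -27) first.

```bash
python3 -m jog '{"fingers":[0.1,0.1,0.1,0.1,0.1],"dp":[[0,30,-6],[0,65,-13],[0,100,-20],[0,118.6,-23.5],[0,118.6,-23.5]],"twist":[3,6,9.5,9.5,9.5]}';python3 -m jog '{"fingers":[0.1,0.1,0.1,0.1,0.1],"dp":[[0,0,0],[4,0,0],[8,0,0],[12,0,0],[12,0,0]],"twist":[0,0,0,0,0]}'
python3 - <<'E'
from h import *
go([.3892,.2915,.3235],35.6)
c=snap("wrist","w3");cv2.imwrite("pics/w3.png",c["frame"][:,:,::-1])
E
```

```text
time_s: 4.25
tcp_pos: [0.3882, 0.2896, 0.3467]
eef_rot: [101.0, 89.5, -133.4]
contact_force: [0.4, 0.9, -0.3]
gripper_width: 0.0201
time_s: 4.75
tcp_pos: [0.388, 0.2895, 0.3334]
eef_rot: [102.7, 89.4, -131.7]
contact_force: [-0.2, -0.3, -1.0]
gripper_width: 0.0201
t 4.75 tcp [0.388  0.2895 0.3334] jawyaw -144.4 toolx [-0.007 -0.008 -1.   ] -> dp [ 9.9 -2.3  1. ] twist -0.022716272586080777 j6 -24.4
```

View pics/w3.png

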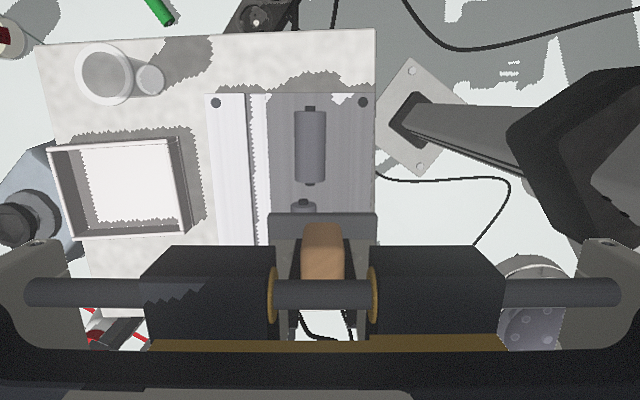

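The board overlies roller A, with its axle end at (303,207), on the groove side of the board centre (322). I lower gently.

```bash
python3 -m jog '{"fingers":[0.1,0.1,0.1,0.1,0.1],"dp":[[3,0,0],[6,0,0],[8,0,0],[8,0,0],[8,0,0]],"twist":[0,0,0,0,0]}';python3 -m jog '{"fingers":[0.1,0.1,0.1,0.1,0.1],"dp":[[1,0,0],[1,0,0],[1,0,0],[1,0,0],[1,0,0]],"twist":[0,0,0,0,0]}'
```

```text
time_s: 5.3
tcp_pos: [0.3881, 0.2894, 0.326]
eef_rot: [103.4, 89.4, -131.0]
contact_force: [0.8, -0.5, -0.6]
gripper_width: 0.0197
time_s: 5.8
tcp_pos: [0.3881, 0.2895, 0.325]
eef_rot: [103.2, 89.4, -131.2]
contact_force: [0.4, -0.1, -1.1]
gripper_width: 0.02
```

```bash
python3 -m jog '{"fingers":[0.1,0.1,0.1,0.1,0.1],"dp":[[1,0,0],[1,0,0],[1,0,0],[1,0,0],[1,0,0]],"twist":[0,0,0,0,0]}';python3 -m jog '{"fingers":[0.1,0.1,0.1,0.1,0.1],"dp":[[0.7,0,0],[0.7,0,0],[0.7,0,0],[0.7,0,0],[0.7,0,0]],"twist":[0,0,0,0,0]}'
```

```text
time_s: 6.3
tcp_pos: [0.3881, 0.2894, 0.324]
eef_rot: [103.5, 89.4, -130.9]
contact_force: [0.4, 0.5, -1.5]
gripper_width: 0.02
time_s: 6.8
tcp_pos: [0.3881, 0.2895, 0.3234]
eef_rot: [103.3, 89.4, -131.1]
contact_force: [0.3, 0.0, -1.5]
gripper_width: 0.02
```

```bash
python3 -m jog '{"fingers":[0.1,0.1,0.1,0.1,0.1],"dp":[[0.7,0,0],[0.7,0,0],[0.7,0,0],[0.7,0,0],[0.7,0,0]],"twist":[0,0,0,0,0]}';python3 -m jog '{"fingers":[0.1,0.1,0.1,0.1,0.1],"dp":[[0.5,0,0],[0.5,0,0],[0.5,0,0],[0.5,0,0],[0.5,0,0]],"twist":[0,0,0,0,0]}'
```

```text
time_s: 7.3
tcp_pos: [0.3882, 0.2896, 0.3228]
eef_rot: [103.8, 89.4, -130.6]
contact_force: [0.3, -0.2, 1.2]
gripper_width: 0.0198
time_s: 7.8
tcp_pos: [0.3884, 0.2897, 0.3228]
eef_rot: [104.9, 89.5, -129.5]
contact_force: [-0.4, 0.6, 4.9]
gripper_width: 0.02
```

Contact at TCP z 0.3228. Each call re-references to the measured pose, so I roll in short strokes with a small down offset.

```bash
python3 -m jog '{"fingers":[0.1,0.1,0.1,0.1,0.1],"dp":[[0.4,-1.5,0],[0.4,-3,0],[0.4,-4.5,0],[0.4,-6,0],[0.4,-6,0]],"twist":[0,0,0,0,0]}';python3 -m jog '{"fingers":[0.1,0.1,0.1,0.1,0.1],"dp":[[0.3,-2,0],[0.3,-4,0],[0.3,-6,0],[0.3,-7,0],[0.3,-7,0]],"twist":[0,0,0,0,0]}'
```

```text
time_s: 8.3
tcp_pos: [0.3936, 0.2934, 0.3227]
eef_rot: [106.0, 89.5, -128.4]
contact_force: [0.2, 0.0, 5.6]
gripper_width: 0.0201
time_s: 8.8
tcp_pos: [0.3996, 0.2978, 0.3227]
eef_rot: [107.0, 89.6, -127.4]
contact_force: [-0.4, 0.3, 4.9]
gripper_width: 0.0204
```

```bash
python3 -m jog '{"fingers":[0.1,0.1,0.1,0.1,0.1],"dp":[[0.5,-2,0],[0.5,-4,0],[0.5,-6,0],[0.5,-8,0],[0.5,-8,0]],"twist":[0,0,0,0,0]}';python3 -m jog '{"fingers":[0.1,0.1,0.1,0.1,0.1],"dp":[[0.4,-2,0],[0.4,-4,0],[0.4,-6,0],[0.4,-8,0],[0.4,-8,0]],"twist":[0,0,0,0,0]}'
```

```text
time_s: 9.3
tcp_pos: [0.4065, 0.3029, 0.3227]
eef_rot: [109.1, 89.7, -125.3]
contact_force: [-0.8, 0.7, 6.3]
gripper_width: 0.0198
time_s: 9.8
tcp_pos: [0.4134, 0.3079, 0.3226]
eef_rot: [111.9, 89.7, -122.5]
contact_force: [-0.6, 1.3, 5.5]
gripper_width: 0.0199
```

```bash
for i in 1; do python3 -m jog '{"fingers":[0.1,0.1,0.1,0.1,0.1],"dp":[[0.4,-2,0],[0.4,-4,0],[0.4,-6,0],[0.4,-8,0],[0.4,-8,0]],"twist":[0,0,0,0,0]}';python3 -m jog '{"fingers":[0.1,0.1,0.1,0.1,0.1],"dp":[[0.4,-2,0],[0.4,-4,0],[0.4,-6,0],[0.4,-8,0],[0.4,-8,0]],"twist":[0,0,0,0,0]}';python3 -m jog '{"fingers":[0.1,0.1,0.1,0.1,0.1],"dp":[[0.4,-2,0],[0.4,-4,0],[0.4,-6,0],[0.4,-8,0],[0.4,-8,0]],"twist":[0,0,0,0,0]}'; done
```

```text
time_s: 10.3
tcp_pos: [0.4203, 0.3129, 0.3227]
eef_rot: [115.4, 89.8, -118.9]
contact_force: [-0.1, 0.3, 6.1]
gripper_width: 0.0201
time_s: 10.8
tcp_pos: [0.427, 0.3178, 0.322]
eef_rot: [116.0, 89.8, -118.4]
contact_force: [1.4, 0.4, 3.3]
gripper_width: 0.0196
time_s: 11.3
tcp_pos: [0.4333, 0.3224, 0.3209]
eef_rot: [111.4, 89.7, -123.0]
contact_force: [0.6, 0.3, -1.2]
gripper_width: 0.02
```

Roller A rolled with flat z and steady force, then the force vanished, which fits dropping into the groove. I lift, shift over roller B and look.

```bash
python3 -m jog '{"fingers":[0.1,0.1,0.1,0.1,0.1],"dp":[[-15,0,0],[-30,0,0],[-30,20,-20],[-30,45,-45],[-30,58,-53.5]],"twist":[0,0,0,0,0]}';python3 -m jog '{"fingers":[0.1,0.1,0.1,0.1,0.1],"dp":[[0,0,0],[5,0,0],[10,0,0],[15,0,0],[15,0,0]],"twist":[0,0,0,0,0]}'
python3 - <<'E'
from h import *
go([.4173,.2452,.3245],35.6)
c=snap("wrist","w4")
t=snap("top","t4");b=cv2.resize(t["frame"][130:270,290:430,::-1],(600,600),interpolation=cv2.INTER_CUBIC)
cv2.imwrite("pics/w4.png",cv2.resize(c["frame"][:,:,::-1],(640,400)));cv2.imwrite("pics/t4.png",b)
E
```

```text
time_s: 11.8
tcp_pos: [0.4168, 0.2431, 0.3513]
eef_rot: [110.0, 89.6, -124.5]
contact_force: [0.6, 0.4, -0.9]
gripper_width: 0.0195
time_s: 12.3
tcp_pos: [0.4164, 0.2433, 0.3348]
eef_rot: [107.0, 89.5, -127.5]
contact_force: [-0.4, 0.1, -0.2]
gripper_width: 0.0197
t 12.3 tcp [0.4164 0.2433 0.3348] jawyaw -144.4 toolx [-0.005 -0.007 -1.   ] -> dp [10.3 -1.9  1.1] twist -0.0204824522062097 j6 -18.1
```

View pics/w4.png

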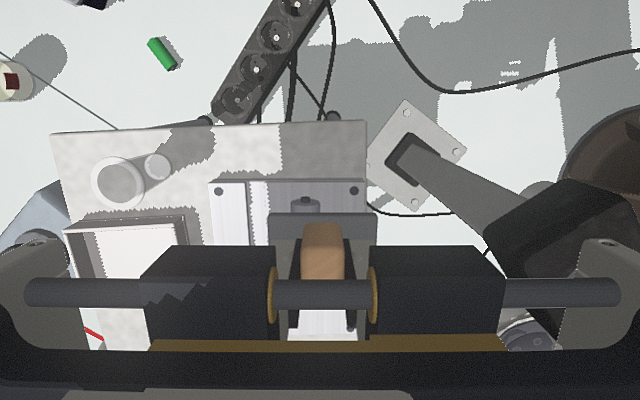

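Roller B's axle end is at (305,207), the same offset under the board as before. I lower, shifting 3 mm away from the post.

```bash
python3 -m jog '{"fingers":[0.1,0.1,0.1,0.1,0.1],"dp":[[0,-3,0],[3,-3,0],[7,-3,0],[10,-3,0],[10,-3,0]],"twist":[0,0,0,0,0]}';python3 -m jog '{"fingers":[0.1,0.1,0.1,0.1,0.1],"dp":[[1,0,0],[1,0,0],[1,0,0],[1,0,0],[1,0,0]],"twist":[0,0,0,0,0]}';python3 -m jog '{"fingers":[0.1,0.1,0.1,0.1,0.1],"dp":[[0.6,0,0],[0.6,0,0],[0.6,0,0],[0.6,0,0],[0.6,0,0]],"twist":[0,0,0,0,0]}'
```

```text
time_s: 12.9
tcp_pos: [0.4189, 0.2448, 0.3251]
eef_rot: [108.6, 89.5, -125.8]
contact_force: [-0.6, 0.4, -0.7]
gripper_width: 0.02
time_s: 13.4
tcp_pos: [0.4189, 0.2448, 0.3243]
eef_rot: [108.9, 89.5, -125.5]
contact_force: [-0.4, -0.4, -0.8]
gripper_width: 0.0199
time_s: 13.9
tcp_pos: [0.4189, 0.2448, 0.3237]
eef_rot: [108.7, 89.5, -125.7]
contact_force: [-0.2, 0.3, -1.8]
gripper_width: 0.0203
```

View pics/t4.png

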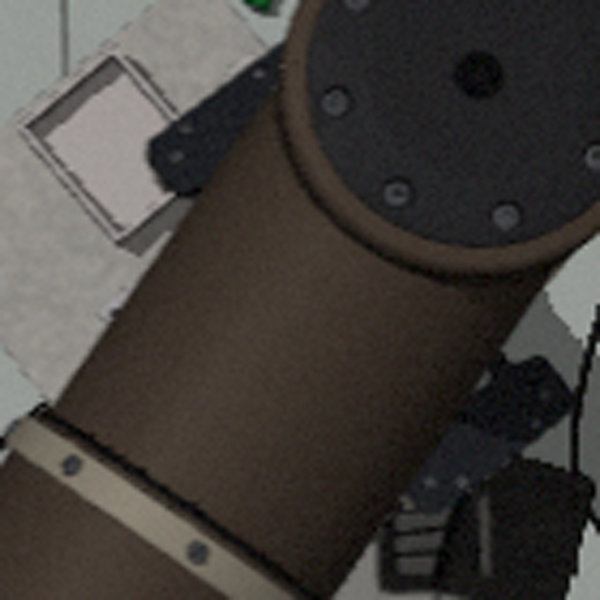

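The arm hides the plate in the top view, so nothing useful there. Continuing down onto B.

```bash
python3 -m jog '{"fingers":[0.1,0.1,0.1,0.1,0.1],"dp":[[0.8,0,0],[0.8,0,0],[0.8,0,0],[0.8,0,0],[0.8,0,0]],"twist":[0,0,0,0,0]}';python3 -m jog '{"fingers":[0.1,0.1,0.1,0.1,0.1],"dp":[[0.5,0,0],[0.5,0,0],[0.5,0,0],[0.5,0,0],[0.5,0,0]],"twist":[0,0,0,0,0]}'
```

```text
time_s: 14.4
tcp_pos: [0.419, 0.2448, 0.3229]
eef_rot: [109.1, 89.5, -125.4]
contact_force: [0.6, -0.1, -1.2]
gripper_width: 0.02
time_s: 14.9
tcp_pos: [0.4192, 0.245, 0.3228]
eef_rot: [111.3, 89.6, -123.1]
contact_force: [0.7, 0.4, 4.8]
gripper_width: 0.0196
```

```bash
python3 -m jog '{"fingers":[0.1,0.1,0.1,0.1,0.1],"dp":[[0.4,-1.5,0],[0.4,-3,0],[0.4,-4.5,0],[0.4,-6,0],[0.4,-6,0]],"twist":[0,0,0,0,0]}';python3 -m jog '{"fingers":[0.1,0.1,0.1,0.1,0.1],"dp":[[0.2,-2,0],[0.2,-4,0],[0.2,-5,0],[0.2,-5,0],[0.2,-5,0]],"twist":[0,0,0,0,0]}'
```

```text
time_s: 15.4
tcp_pos: [0.4246, 0.2488, 0.3235]
eef_rot: [120.4, 89.7, -114.0]
contact_force: [-1.4, 0.7, 8.7]
gripper_width: 0.02
time_s: 15.9
tcp_pos: [0.4292, 0.252, 0.3241]
eef_rot: [132.5, 89.7, -101.9]
contact_force: [-0.1, 0.4, 8.2]
gripper_width: 0.02
```

B lifts the board by 1.3 mm in 12 mm of travel, so B is the out-of-round one. I continue over the peak.

```bash
python3 -m jog '{"fingers":[0.1,0.1,0.1,0.1,0.1],"dp":[[0.1,-2,0],[0.1,-4,0],[0.1,-6,0],[0.1,-6,0],[0.1,-6,0]],"twist":[0,0,0,0,0]}';python3 -m jog '{"fingers":[0.1,0.1,0.1,0.1,0.1],"dp":[[0.3,-2,0],[0.3,-4,0],[0.3,-6,0],[0.3,-6,0],[0.3,-6,0]],"twist":[0,0,0,0,0]}'
```

```text
time_s: 16.4
tcp_pos: [0.4347, 0.2558, 0.3246]
eef_rot: [149.7, 89.8, -84.7]
contact_force: [-0.5, 0.6, 6.9]
gripper_width: 0.0199
time_s: 16.9
tcp_pos: [0.4402, 0.2597, 0.3249]
eef_rot: [171.8, 89.8, -62.5]
contact_force: [-0.2, 1.1, 5.7]
gripper_width: 0.0204
```

```bash
python3 -m jog '{"fingers":[0.1,0.1,0.1,0.1,0.1],"dp":[[0.5,-2,0],[0.5,-4,0],[0.6,-6,0],[0.6,-6,0],[0.6,-6,0]],"twist":[0,0,0,0,0]}';python3 -m jog '{"fingers":[0.1,0.1,0.1,0.1,0.1],"dp":[[0.6,-2,0],[0.8,-4,0],[1,-6,0],[1,-6,0],[1,-6,0]],"twist":[0,0,0,0,0]}'
```

```text
time_s: 17.4
tcp_pos: [0.4458, 0.2635, 0.3248]
eef_rot: [-166.2, 89.8, -40.6]
contact_force: [-0.1, 0.6, 5.8]
gripper_width: 0.02
time_s: 17.9
tcp_pos: [0.4514, 0.2675, 0.3244]
eef_rot: [-146.7, 89.7, -21.0]
contact_force: [0.3, 1.1, 6.0]
gripper_width: 0.0198
```

```bash
python3 -m jog '{"fingers":[0.1,0.1,0.1,0.1,0.1],"dp":[[0.4,-2,0],[0.8,-4,0],[1.1,-6,0],[1.1,-6,0],[1.1,-6,0]],"twist":[0,0,0,0,0]}';python3 -m jog '{"fingers":[0.1,0.1,0.1,0.1,0.1],"dp":[[0.4,-2,0],[0.8,-4,0],[1.1,-6,0],[1.1,-6,0],[1.1,-6,0]],"twist":[0,0,0,0,0]}';python3 -m jog '{"fingers":[0.1,0.1,0.1,0.1,0.1],"dp":[[0.3,-2,0],[0.4,-4,0],[0.6,-6,0],[0.6,-7,0],[0.6,-7,0]],"twist":[0,0,0,0,0]}'
```

```text
time_s: 18.4
tcp_pos: [0.457, 0.2714, 0.3237]
eef_rot: [-136.1, 89.7, -10.5]
contact_force: [1.3, 0.6, 6.2]
gripper_width: 0.0198
time_s: 18.9
tcp_pos: [0.4625, 0.2753, 0.3228]
eef_rot: [-131.4, 89.6, -5.7]
contact_force: [0.5, -0.7, 4.5]
gripper_width: 0.0199
time_s: 19.4
tcp_pos: [0.4684, 0.2795, 0.3219]
eef_rot: [-134.2, 89.6, -8.6]
contact_force: [2.4, 0.3, 2.2]
gripper_width: 0.0199
```

```bash
python3 -m jog '{"fingers":[0.1,0.1,0.1,0.1,0.1],"dp":[[0.2,-2,0],[0.4,-4,0],[0.4,-6,0],[0.4,-7,0],[0.4,-7,0]],"twist":[0,0,0,0,0]}';python3 -m jog '{"fingers":[0.1,0.1,0.1,0.1,0.1],"dp":[[0,0,0],[-20,0,0],[-40,0,0],[-45,0,0],[-45,0,0]],"twist":[0,0,0,0,0]}'
python3 - <<'E'
from h import *
go([.458,.392,.36],45)
E
```

```text
time_s: 19.9
tcp_pos: [0.474, 0.2835, 0.3213]
eef_rot: [-138.9, 89.6, -13.3]
contact_force: [-1.1, -0.8, 2.5]
gripper_width: 0.0203
time_s: 20.4
tcp_pos: [0.4738, 0.2839, 0.3663]
eef_rot: [-127.3, 89.6, -1.7]
contact_force: [-0.2, 0.0, -2.0]
gripper_width: 0.0201
t 20.4 tcp [0.4738 0.2839 0.3663] jawyaw -144.4 toolx [ 0.006 -0.    -1.   ] -> dp [  6.2 -50.1  97.1] twist -9.36870096023415 j6 -15.9
```

Now I return the board to its original spot.

```bash
python3 -m jog '{"fingers":[0.1,0.1,0.1,0.1,0.1],"dp":[[0,-12,24],[0,-25,50],[0,-38,75],[0,-49,98],[0,-49,98]],"twist":[-2,-5,-8,-9.4,-9.4]}';python3 -m jog '{"fingers":[0.1,0.1,0.1,0.1,0.1],"dp":[[20,0,0],[40,0,0],[60,0,0],[67,0,0],[67,0,0]],"twist":[0,0,0,0,0]}'
python3 - <<'E'
from h import *
go([.457,.392,.293],45)
E
```

```text
time_s: 20.9
tcp_pos: [0.4555, 0.3944, 0.3634]
eef_rot: [-164.4, 89.7, -29.2]
contact_force: [-0.4, -0.0, -1.3]
gripper_width: 0.0198
time_s: 21.4
tcp_pos: [0.4556, 0.3934, 0.2952]
eef_rot: [166.9, 89.7, -58.0]
contact_force: [0.1, 0.3, -1.2]
gripper_width: 0.0204
t 21.4 tcp [0.4556 0.3934 0.2952] jawyaw -134.8 toolx [ 0.003 -0.004 -1.   ] -> dp [ 2.2  0.  -2. ] twist 0.15601181350720594 j6 -14.5
```

```bash
python3 -m jog '{"fingers":[0.1,0.1,0.1,0.1,0.1],"dp":[[1,0,0],[2,0,0],[2.6,0,0],[2.6,0,0],[2.6,0,0]],"twist":[0,0,0,0,0]}';python3 -m jog '{"fingers":[0.5,0.5,0.5,0.5,0.5],"dp":[[0,0,0],[0,0,0],[0,0,0],[0,0,0],[0,0,0]],"twist":[0,0,0,0,0]}';python3 -m jog '{"fingers":[0.5,0.5,0.5,0.5,0.5],"dp":[[-10,0,0],[-40,0,0],[-80,0,0],[-100,0,0],[-100,0,0]],"twist":[0,0,0,0,0]}'
python3 - <<'E'
from h import *
c=snap("wrist","w5");cv2.imwrite("pics/w5.png",c["frame"][:,:,::-1]);go([.4478,.2699,.36],35.6)
E
```

```text
time_s: 21.9
tcp_pos: [0.4556, 0.3935, 0.2928]
eef_rot: [171.3, 89.7, -53.5]
contact_force: [-0.4, 0.1, -1.3]
gripper_width: 0.0201
time_s: 22.4
tcp_pos: [0.4556, 0.3935, 0.2929]
eef_rot: [172.6, 89.7, -52.3]
contact_force: [-0.6, -0.1, -0.8]
gripper_width: 0.0433
time_s: 22.9
tcp_pos: [0.4563, 0.3946, 0.3976]
eef_rot: [-125.7, 89.6, 9.4]
contact_force: [0.2, 0.9, 1.1]
gripper_width: 0.0435
t 22.95 tcp [0.4557 0.3943 0.3952] jawyaw -134.8 toolx [ 0.005 -0.001 -1.   ] -> dp [ 35.3  93.9 -82. ] twist 9.555234449225964 j6 -14.5
```

View pics/w5.png

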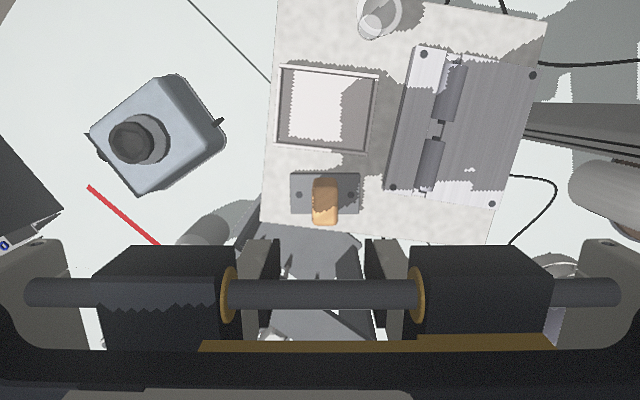

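Both rollers lie in line in the groove, B centred at ~(449,93) and A at ~(431,165), and the board is down flat at (323,200). Locating B for the pick.

Run:
```python
from h import *
c=load("w5");ctr=np.array([.4175,.2785]);a=np.radians(-54.4);X=np.array([np.cos(a),np.sin(a)]);Y=np.array([-X[1],X[0]])
f=c["frame"][40:210,370:560,::-1];cv2.imwrite("pics/w5c.png",cv2.resize(f,None,fx=3.5,fy=3.5,interpolation=cv2.INTER_CUBIC))
for n,uv,z in[("B",(449,93),.281),("A",(431,165),.281),("scr1",(424,52),.274),("scr2",(533,75),.274),("scr3",(393,187),.274),("scr4",(492,204),.274),("tray",(329,108),.27)]:
    w=cast(c,[uv],z)[0,:2];print(n,w.round(4),"plate",((w-ctr)@X).round(4),((w-ctr)@Y).round(4))
```

```text
B [0.45   0.2683] plate 0.0272 0.0205
A [0.4172 0.3131] plate -0.0283 0.0199
scr1 [0.4844 0.2612] plate 0.053 0.0443
scr2 [0.4134 0.2114] plate 0.0521 -0.0424
scr3 [0.4226 0.3468] plate -0.0526 0.0439
scr4 [0.3521 0.2966] plate -0.0529 -0.0427
tray [0.5052 0.3401] plate 0.0009 0.1072
```

View pics/w5c.png

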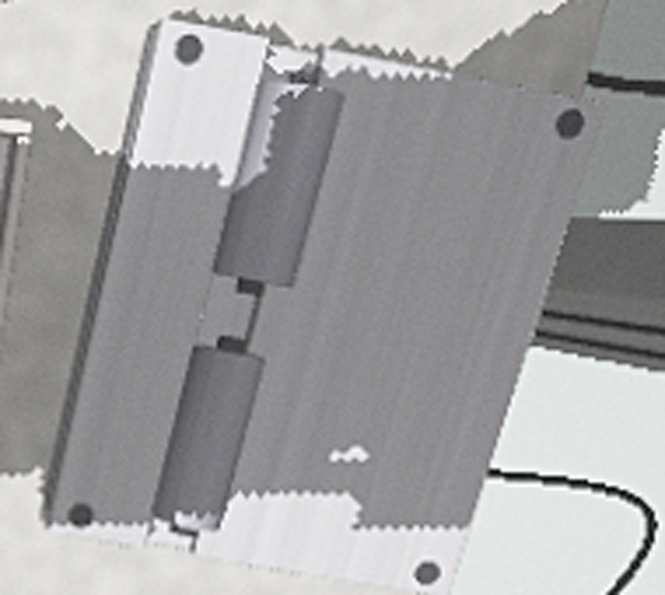

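```bash
python3 -m jog '{"fingers":[0.45,0.45,0.45,0.45,0.45],"dp":[[0,30,-27],[10,60,-54],[25,93.7,-85],[35,93.7,-85],[35,93.7,-85]],"twist":[3,6,9.6,9.6,9.6]}';python3 -m jog '{"fingers":[0.45,0.45,0.45,0.45,0.45],"dp":[[0,0,0],[20,0,0],[40,0,0],[52,0,0],[52,0,0]],"twist":[0,0,0,0,0]}';python3 - <<'E'
from h import *
go([.450,.268,.2925],35.6)
c=snap("wrist","w6");cv2.imwrite("pics/w6.png",c["frame"][150:,150:500,::-1])
E
```

```text
time_s: 23.45
tcp_pos: [0.4494, 0.2665, 0.3589]
eef_rot: [-157.3, 89.8, -31.8]
contact_force: [0.0, 0.1, -0.5]
gripper_width: 0.0394
time_s: 23.95
tcp_pos: [0.449, 0.2667, 0.3052]
eef_rot: [156.5, 89.7, -78.0]
contact_force: [0.2, -0.5, -0.3]
gripper_width: 0.0392
t 23.95 tcp [0.449  0.2667 0.3052] jawyaw -144.5 toolx [ 0.001 -0.004 -1.   ] -> dp [12.7 -1.6  0.6] twist -0.06355854020469565 j6 -16.9
```

```bash
python3 -m jog '{"fingers":[0.45,0.45,0.45,0.45,0.45],"dp":[[4,-1.6,0.6],[8,-1.6,0.6],[11.7,-1.6,0.6],[11.7,-1.6,0.6],[11.7,-1.6,0.6]],"twist":[0,0,0,0,0]}';python3 -m jog '{"fingers":[0.1,0.1,0.1,0.1,0.1],"dp":[[0,0,0],[0,0,0],[0,0,0],[0,0,0],[0,0,0]],"twist":[0,0,0,0,0]}' 20
```

```text
time_s: 24.5
tcp_pos: [0.4506, 0.2682, 0.295]
eef_rot: [-176.7, 89.8, -51.2]
contact_force: [-0.0, 0.7, -0.4]
gripper_width: 0.0397
time_s: 25.0
tcp_pos: [0.4503, 0.2679, 0.2951]
eef_rot: [174.8, 89.7, -59.7]
contact_force: [-2.1, -0.8, 1.8]
gripper_width: 0.0169
```

The grip is only at the very tips (z 0.278), so I reopen and go 2 mm lower.

```bash
python3 -m jog '{"fingers":[0.35,0.35,0.35,0.35,0.35],"dp":[[0,0,0],[0,0,0],[2.3,0,0],[2.3,0,0],[2.3,0,0]],"twist":[0,0,0,0,0]}';python3 -m jog '{"fingers":[0.1,0.1,0.1,0.1,0.1],"dp":[[0.3,0,0],[0.3,0,0],[0.3,0,0],[0.3,0,0],[0.3,0,0]],"twist":[0,0,0,0,0]}' 20
```

```text
time_s: 25.5
tcp_pos: [0.4503, 0.2679, 0.2926]
eef_rot: [172.2, 89.7, -62.2]
contact_force: [0.2, 0.3, 0.0]
gripper_width: 0.0303
time_s: 26.0
tcp_pos: [0.4502, 0.2678, 0.2923]
eef_rot: [169.0, 89.7, -65.4]
contact_force: [-1.0, -0.5, -0.0]
gripper_width: 0.017
```

```bash
python3 -m jog '{"fingers":[0.1,0.1,0.1,0.1,0.1],"dp":[[-3,0,0],[-10,0,0],[-20,0,0],[-38,0,0],[-38,0,0]],"twist":[0,0,0,0,0]}';python3 -m jog '{"fingers":[0.1,0.1,0.1,0.1,0.1],"dp":[[0,-22,7],[0,-44,14],[0,-66,21],[0,-86.7,28],[0,-86.7,28]],"twist":[-1,-2,-2.5,-2.5,-2.5]}';python3 - <<'E'
from h import *
go([.5048,.3405,.2965],38.1)
c=snap("wrist","w7");cv2.imwrite("pics/w7.png",c["frame"][:,:,::-1])
E
```

```text
time_s: 26.5
tcp_pos: [0.4513, 0.2687, 0.3336]
eef_rot: [-136.5, 89.7, -10.9]
contact_force: [0.5, -0.2, -0.4]
gripper_width: 0.0173
time_s: 27.0
tcp_pos: [0.5065, 0.3436, 0.3325]
eef_rot: [-151.2, 89.7, -23.1]
contact_force: [-1.1, 0.2, -0.4]
gripper_width: 0.0171
t 27.0 tcp [0.5065 0.3436 0.3325] jawyaw -141.9 toolx [ 0.005 -0.002 -1.   ] -> dp [36.   3.3 -1.2] twist -0.02973918649442453 j6 -14.6
```

View pics/w7.png

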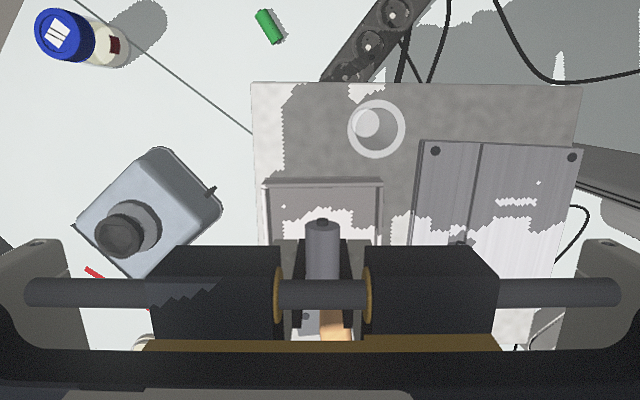

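The roller is held at (322,245), centred over the tray (265–383). I lower and release.

```bash
python3 -m jog '{"fingers":[0.1,0.1,0.1,0.1,0.1],"dp":[[10,3,-1],[20,3,-1],[30,3,-1],[34,3,-1],[34,3,-1]],"twist":[0,0,0,0,0]}';python3 -m jog '{"fingers":[0.1,0.1,0.1,0.1,0.1],"dp":[[0,0,0],[0,0,0],[0,0,0],[0,0,0],[0,0,0]],"twist":[0,0,0,0,0]}'
python3 - <<'E'
from h import *
go([.5048,.3405,.2955],38.1)
E
```

```text
time_s: 27.55
tcp_pos: [0.5038, 0.3394, 0.2979]
eef_rot: [-168.7, 89.7, -40.6]
contact_force: [0.3, -0.6, 0.1]
gripper_width: 0.0171
time_s: 28.05
tcp_pos: [0.5039, 0.3395, 0.298]
eef_rot: [-165.2, 89.7, -37.2]
contact_force: [0.2, -0.5, -0.9]
gripper_width: 0.0175
t 28.05 tcp [0.5039 0.3395 0.298 ] jawyaw -141.9 toolx [ 0.004 -0.003 -1.   ] -> dp [ 2.5 -1.4  0.3] twist -0.0446722650572724 j6 -14.6
```

```bash
python3 -m jog '{"fingers":[0.3,0.3,0.3,0.3,0.3],"dp":[[0,0,0],[0,0,0],[0,0,0],[0,0,0],[0,0,0]],"twist":[0,0,0,0,0]}';python3 -m jog '{"fingers":[0.3,0.3,0.3,0.3,0.3],"dp":[[-20,0,0],[-50,0,0],[-90,0,0],[-130,0,0],[-150,0,0]],"twist":[0,0,0,0,0]}';python3 -m jog '{"fingers":[0.3,0.3,0.3,0.3,0.3],"dp":[[0,-30,30],[0,-60,60],[0,-90,90],[0,-110,110],[0,-110,110]],"twist":[0,0,0,0,0]}';python3 - <<'E'
from h import *
c=snap("wrist","w8");t=snap("top","t8")["frame"]
a=cv2.resize(c["frame"][:250,:,::-1],(800,312));b=cv2.resize(t[125:265,255:435,::-1],(370,288),interpolation=cv2.INTER_CUBIC)
s=cv2.resize(snap("scene","s8")["frame"][125:235,230:400,::-1],(430,288),interpolation=cv2.INTER_CUBIC)
cv2.imwrite("pics/w8.png",np.vstack([a,np.hstack([b,s])]));go([.5,.34,.3])
E
```

```text
time_s: 28.55
tcp_pos: [0.5039, 0.3394, 0.2981]
eef_rot: [-165.0, 89.7, -37.0]
contact_force: [-0.3, 0.1, -1.0]
gripper_width: 0.0263
time_s: 29.05
tcp_pos: [0.5039, 0.3399, 0.4523]
eef_rot: [-127.8, 89.5, 0.2]
contact_force: [0.8, -0.3, 0.7]
gripper_width: 0.0262
time_s: 29.55
tcp_pos: [0.5224, 0.4979, 0.4488]
eef_rot: [-160.0, 89.7, -31.9]
contact_force: [-0.6, -0.3, -1.8]
gripper_width: 0.0266
t 29.7 tcp [0.5228 0.4943 0.4521] jawyaw -141.9 toolx [ 0.008 -0.001 -1.   ] -> dp [ 152.   113.9 -106.6] twist None j6 -21.0
```

View pics/w8.png

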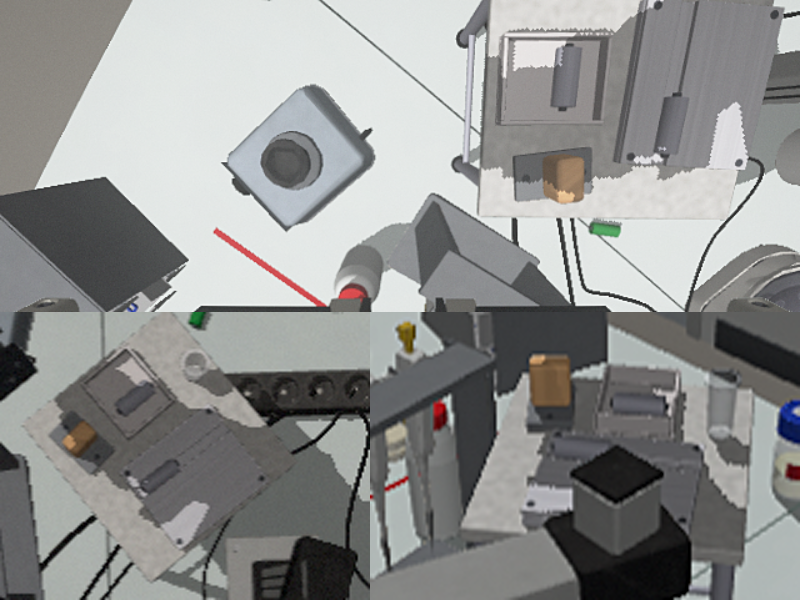

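All three views agree: B lies on the tray floor, A in the groove, and the board is flat beside the tray with the cup in place. Handing in.

```bash
python3 -c "
from plant import r
print(r.close_job(), r.get_state()['time_s'])"
```

```text
the job is handed in; nothing more can be done
the job is handed in; nothing more can be done
```

The job is done and handed in at about 30 s of the 69 s allowed. The out-of-round roller is in the white tray, and the true one is in the groove.

- **Feeling the rollers:** I rolled each one with about 5–10 N through the board, going by the force read at the end of each short move. The roller at plate x = -27 mm kept the board level within about 0.1 mm until it reached the groove, so it is the true one. The roller at x = +27 mm raised the board about 2.1 mm near 13 mm of travel and let it sink again, so it is the out-of-round one.
- **Last checks:** The final wrist, top and scene pictures show:
  - the out-of-round roller lying flat on the tray floor;
  - the true roller in the groove, measured about 0.1 mm off the centre line before I picked up the other roller;
  - the board flat at its starting place, and the cup standing where it was.
- **Problems on the way:**
  - The second roller still showed slight contact force at the end of its roll; a later wrist picture showed it in the groove.
  - My first grip on the out-of-round roller was only at the fingertips, so I opened and gripped it again 2 mm lower.
  - I dropped the roller about 12 mm into the tray so the fingers stayed clear of the rim.
  - I viewed 12 pictures, two over the budget of 10.

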